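Show the pink notebook to the inspection camera

ROBOT

A 6-joint arm with a two-finger parallel gripper is mounted at the origin on the work surface. World frame = base frame: x ahead of the robot, y to its left, z up, the work surface at z = 0. Lengths are in m, angles in rad, forces in N, time in s.
With the tool pointing down it reaches from about 0.375 to 0.975 m from the base axis. Payload 3.8 kg.
Tool frame: the origin (TCP) lies midway between the tips of the shut fingers; the grasp point (between the pads) lies 19 mm behind it; z points along the fingers, y is the line along which they close (so a half turn about z gives the same grasp; the last joint's range is limited). The gripper opens to 85 mm and grips with 20 to 120 N. Pads are 22 mm wide; open, the fingers measure 114 mm over their backs; the gripper's body (76 mm by 85 mm) begins 54 mm behind the grasp point. The pads swing forward as they close: fully open they stand 13 mm farther back than shut.
Start: joints at [1.082, 0.264, 1.604, -0, 1.274, -0.037], TCP at [0.295, 0.607, 0.201] pointing down, gripper open.
Joint ranges: [-2.63, 2.63], [-0.94, 2.18], [0.31, 2.57], [-1.31, 4.45], [0, 2.66], [-2.55, 2.55]. Speed limits (rad/s): [2.57, 2.57, 3.14, 3.14, 3.14, 3.14].

INTERFACE

Orientations are given as a rotation vector (axis times angle).
In Python, from workcell import bot gives the robot as it stands.
- The arm moves only by the tool step_arm, never from a script. Its argument "motion" is a list of rows, each a list of 5 numbers: the finger opening in cm, from 0 to 8.54, then the shift along the tool's x, y, z in cm, then the turn about the tool's z in degrees. In form: [[claw, dx, dy, dz, twist], ...]. A call has 1 to 20 rows; each row is the pose to reach, as a shift and turn from the pose commanded when the call began, along the tool's axes at that moment; what a row does not reach only later rows make up. A row lasts 1/10 s, in which the tool goes at most 50 mm and 8.59 degrees, less where a joint would pass 70% of its speed; a pose out of reach is approached as far as the arm can. A call with a gripper value outside its range is refused whole. The fingers move at their own pace and stop on an object; "force" is the grip in N (left out, the last holds). Time passes only in rows, so rows that repeat a pose let the fingers close. It gives the time, the measured TCP pose, the force, the opening and the grip force at its end, in the units of the state.
- bot.read_state(): the state, without advancing time (a new reading comes with each control period).
- bot.read_camera(name): name is "side" or "top" or "wrist"; returns (picture, depth): 480x640x3 uint8, red, green, blue; 480x640 float32, m along the optical axis (not along the pixel's ray), 0 where there is no reading.
- bot.calibration(name): a dict with "mtx" (3x3 intrinsics, pixels), "origin" and "orientation" of the camera in the world; the wrist camera has in their place "T_tool_cam" (4x4, takes a point from camera to tool coordinates, whose origin is the TCP and whose axes are the flange's). Camera axes: x right, y up, looking along -z (the intrinsics and any distortion apply to the point x, -y, -z); pixel columns grow to the right and rows downward; lengths in m; the calibration is good to about 2 mm. A picture is of the moment at which its call begins: read the wrist's pose just before it. calibration takes no time and is no camera call.
- bot.finish_job(): hands the job in; it is judged then, once.
The state is a dict: "time": time; "q": joint angles; "joint_vel": joint speeds; "joint_torque": joint torques, N m; "tool_pos": TCP position; "tcp_rot": TCP orientation; "wrist_force": force on the tool from outside, world axes, zero at the start; "torque": the same for the moment, N m; "width": opening from 0.0 (shut) to 1.0 (fully open); "grip_force": force on a finger pad.
Only numpy, scipy, OpenCV 4.12 (cv2) and the standard library are available. Lean on these libraries where they do the work, as an engineer would, in place of code of your own. Each camera call takes 0.05 s, during which the arm holds its last target. There are 200 camera calls.

TASK

Lift the roll of packing tape off the pink notebook and lay it flat on the green mat. Then take the pink notebook out of the carton and hold it up still in the air at the inspection camera's view point (on the lens axis, 230 mm from the head's pivot), its front cover with the white label squarely facing the tilted lens, right way up. Finish while holding it there, and leave the other books, the camera and everything else as they are.

Things in the scene. Friction and masses are not known exactly. Their poses are not given: they have to be found in the camera images.
- pink_book_center (a point): the only pink hardback notebook: 20 mm thick (x), 105 wide (y), 148 tall (z), about 200 g, upright and loose in one of the carton's slots; this is its centre. x points out of the front cover (white label; it first faces away from the robot), z to its top edge. Its upper 69 mm stand clear of the carton: pinch it across the 20 mm from above. The next books are 30 mm away, face to face
- tape_roll_center (a point): a roll of brown packing tape: ring 100 mm outside, 76 mm inside diameter (wall 12 mm), 48 mm high, about 180 g, lying flat on the top of the pink book (and touching the book beside it); this point is its centre, on the axis half-way up. Easily taken by its wall, one finger inside the hole
- mat: a green square mat fixed on the table, 170 x 170 mm, 3 mm thick, where the tape roll goes; origin at the centre of its underside
- carton: a shallow open cardboard carton fixed on the table, 236 (x) by 128 mm (y), walls 6 mm, 85 mm high; four books stand in it in a row along its x axis, 50 mm apart, in slots 23 mm wide and 60 mm deep between kraft blocks; origin at the centre of its underside. Book tops are 154 mm above the table
- view_point (a point): the view point, in the empty air, where the book's centre must be held: on the lens axis, 230 mm from the head's pivot (180 mm from the lens face). Its axes are the camera head's: x points from here back to the lens (slanting up), y is level, z is the camera's up. Shown rightly, the pink book's x, y and z axes coincide with these
- camera_pivot (a point): the pivot in the middle of the inspection camera's white head (45 x 56 x 50 mm, black lens, white ring light 68 mm across), 340 mm above the table on a stand. Axes as for the view point: the lens looks along -x. The head looks downwards by 17 to 34 degrees and is held by friction; do not touch it
- camera_stand: the stand of the camera: dark foot 120 x 130 mm, 16 mm high, a pole 22 mm across standing 35 mm behind the pivot up to 372 mm; origin on the table straight below the pivot; fixed, do not touch it
- yellow_book_center (a point): a hardback notebook of the same size, standing in the carton: this point is its centre, half-way up; leave it
- blue_book_center (a point): a hardback notebook of the same size, standing in the carton: this point is its centre, half-way up; leave it
- purple_book_center (a point): a hardback notebook of the same size, standing in the carton: this point is its centre, half-way up; leave it
- marker: a white marker pen with blue cap, 130 mm long (x), 16 mm thick, lying on the table; origin under its middle; leave it
- stapler: a red stapler, 140 x 34 mm, 60 mm high; origin under its middle; leave it
- mug: a blue mug, 80 mm across, 90 mm high; origin under its middle; leave it
- small_box: a closed cardboard box 110 x 80 x 60 mm; origin under its middle; leave it
Not all that is in view belongs to the job. Leave any turquoise look-alike of the part that bears yellow_book_center alone.

How it is judged:
On the way, in this order (a step that is already met when the one before it is completed fails the run):
1. the tape roll lies flat on the mat, let go, the pink book still in the carton (horizontal distance between tape_roll_center and mat below 0.055 m and height (world z) of tape_roll_center below 0.036 m and contact force between the fingers and tape_roll below 0.1 N and linear speed of tape_roll below 0.05 m/s and distance of pink_book_center from where it was at the start of the episode below 0.03 m), for 0.2 s.
2. the pink book is held at the view point, front cover to the lens (distance between pink_book_center and view_point below 0.03 m and angle between the x axis of pink_book_center and the x axis of view_point, either way round below 0.2 rad and angle between the z axis of pink_book_center and the z axis of view_point, either way round below 0.2 rad and angle between pink_book_center's own x axis and vertical below 1.57 rad and angle between pink_book_center's own z axis and vertical below 1.2 rad and linear speed of pink_book below 0.05 m/s and contact force between the fingers and pink_book above 1 N and contact force between pink_book and camera_stand below 0.1 N and contact force between pink_book and carton below 0.1 N), for 0.2 s.
At the end, for the whole second after the job is handed in: the gripper alone holds the pink book still, its centre within 30 mm of the view point, front cover to the lens and top up as the camera sees it, both within 0.2 rad; the tape roll lies flat and let go on the mat, centres within 55 mm; nothing else moved over 30 mm, the camera 12 mm (all of step 2 and horizontal distance between tape_roll_center and mat below 0.055 m and height (world z) of tape_roll_center below 0.036 m and contact force between the fingers and tape_roll below 0.1 N and linear speed of tape_roll below 0.05 m/s); the arm keeps its last pose, push and grip.
It fails at once if another book, or any bystander, is moved by more than 30 mm (distance of any of yellow_book_center, blue_book_center, purple_book_center, marker, stapler, mug, small_box from where it was at the start of the episode above 0.03 m).
It fails at once if the camera is knocked or turned (distance of view_point from where it was at the start of the episode above 0.012 m).
It also fails if it takes over 54 s, if anything falls off the work surface, if the arm or the gripper's body presses on something with over 40 N, if the wrist force passes 120 N, or if a joint passes its speed limit or range.

## Working session

There is one attempt and no reset: what is moved stays moved. The work goes in short steps, Python scripts to look and compute and a tool call to move; the robot and the scene stay as the last step left them, time stands still between calls to the robot, and variables do not carry over. Pictures are saved under pics/ and viewed, at most 10 in all, crops included, and the job is handed in when it is done.

Besides the shell and the picture viewer there is one more tool, called after ">>>" by a JSON object that holds its "api" and its "payload". step_arm: Moves the arm, as the interface text tells. Its arguments: {"type":"object","properties":{"motion":{"type":"array","items":{"type":"array","items":{"type":"number"}}},"force":{"type":"number"}},"required":["motion"]}

```bash
ls; mkdir -p pics
cat > h.py <<'E'
import numpy as np, cv2
from scipy.spatial.transform import Rotation as R
from workcell import bot
def cam(n):
    s=bot.read_state(); c=bot.calibration(n); im,d=bot.read_camera(n)
    if 'T_tool_cam' in c:
        T=np.eye(4);T[:3,:3]=R.from_rotvec(s['tcp_rot']).as_matrix();T[:3,3]=s['tool_pos'];T=T@np.array(c['T_tool_cam'])
    else:
        T=np.eye(4);o=np.array(c['orientation']);T[:3,:3]=o if o.shape==(3,3) else R.from_rotvec(o).as_matrix();T[:3,3]=c['origin']
    return im,d,np.array(c['mtx']),T
def cloud(d,K,T):
    v,u=np.mgrid[:480,:640]
    p=np.stack([(u-K[0,2])/K[0,0]*d,-(v-K[1,2])/K[1,1]*d,-d],-1)
    P=p@T[:3,:3].T+T[:3,3]; P[d==0]=np.nan; return P
E
python3 - <<'E'
from h import *
for n in ['side','top','wrist']:
    print(n,bot.calibration(n))
    im,d,K,T=cam(n); np.savez(f'{n}0.npz',im=im,d=d,K=K,T=T); cv2.imwrite(f'pics/{n}0.png',im[...,::-1])
a=np.vstack([cv2.imread('pics/top0.png'),cv2.imread('pics/side0.png')])
print(bot.read_state())
E
```

```text
pics
side {'mtx': array([[532.79215196,   0.        , 319.71340423],
       [  0.        , 532.79215196, 242.32850927],
       [  0.        ,   0.        ,   1.        ]]), 'origin': array([ 0.02980044, -0.89416523,  0.89132714]), 'orientation': array([ 0.94059523, -0.25838982, -0.46015272])}
top {'mtx': array([[496.22331431,   0.        , 316.99475467],
       [  0.        , 496.22331431, 238.60540738],
       [  0.        ,   0.        ,   1.        ]]), 'origin': array([ 0.38601405, -0.04440023,  1.43368851]), 'orientation': array([ 0.11050052, -0.08529635, -1.59234789])}
wrist {'mtx': array([[332.52152316,   0.        , 322.11597425],
       [  0.        , 332.52152316, 241.80930594],
       [  0.        ,   0.        ,   1.        ]]), 'T_tool_cam': array([[ 3.50809619e-04,  9.50475608e-01,  3.10798965e-01,
         7.98906698e-02],
       [ 9.99999678e-01, -1.09210313e-04, -7.94750935e-04,
        -8.53788685e-04],
       [-7.21448925e-04,  3.10799143e-01, -9.50475340e-01,
        -1.72599654e-01],
       [ 0.00000000e+00,  0.00000000e+00,  0.00000000e+00,
         1.00000000e+00]])}
{'time': 0.15, 'q': array([ 1.08210616e+00,  2.64596106e-01,  1.60504275e+00,  1.74301670e-06,
        1.27371390e+00, -3.69202218e-02]), 'joint_vel': array([-9.49736068e-04, -1.02890679e-03, -5.41816018e-03, -8.80621119e-05,
       -2.13028902e-03, -1.75671494e-03]), 'joint_torque': array([-4.49267247e-05, -5.15906167e+01, -3.67959988e+01, -1.86514590e-04,
        8.23010516e-03, -2.29048771e-05]), 'tool_pos': array([0.29440166, 0.6067316 , 0.20004678]), 'tcp_rot': array([-7.03516938e-01, -3.06133603e+00,  2.66875696e-03]), 'wrist_force': array([-0.11916012, -0.22522922, -0.644804  ]), 'torque': array([ 0.0078642 , -0.00765249,  0.03878714]), 'grip_force': 0.0, 'width': 1.0001860428467049}
```

View pics/top0.png

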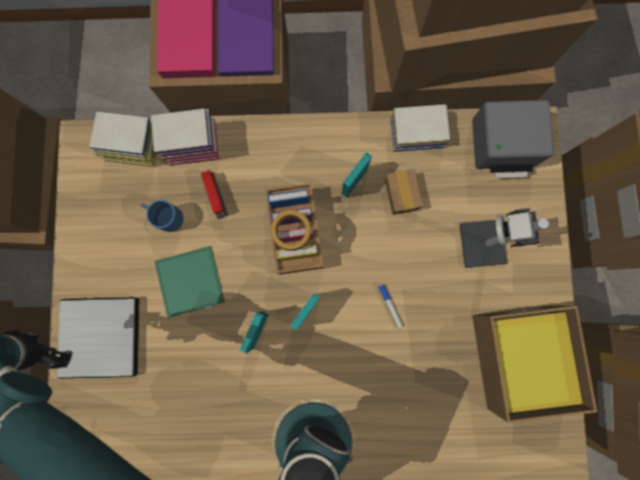

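View pics/side0.png

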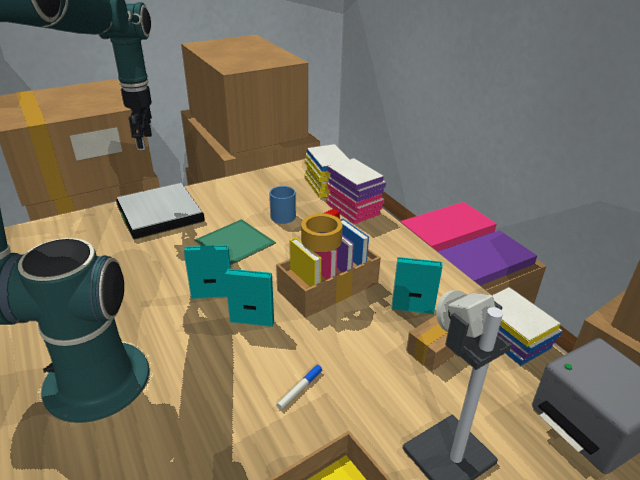

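```bash
cat > m.py <<'E'
from h import *
L={n:np.load(n+'0.npz') for n in ['top','side']}
t=L['top'];P=cloud(t['d'],t['K'],t['T']);im=t['im'].astype(int);hsv=cv2.cvtColor(t['im'],cv2.COLOR_RGB2HSV)
def rect(m,name):
    p=P[m];p=p[~np.isnan(p[:,0])];r=cv2.minAreaRect((p[:,:2]*1000).astype(np.float32));print(name,len(p),p.mean(0).round(4),'med z',np.median(p[:,2]).round(4),'rect mm',r)
v,u=np.mgrid[:480,:640]
def box(a,b,c,d): return (u>a)&(u<b)&(v>c)&(v<d)
g=(hsv[...,0]>65)&(hsv[...,0]<85)&(hsv[...,1]>80)&box(145,230,240,325)&(P[...,2]<.03); rect(g,'mat')
tp=box(255,330,195,265)&(P[...,2]>.185); rect(tp,'tape')
q=P[tp]; A=np.c_[2*q[:,:2],np.ones(len(q))]; s=np.linalg.lstsq(A,(q[:,:2]**2).sum(1),rcond=None)[0];print('ring fit',s[:2],np.sqrt(s[2]+s[0]**2+s[1]**2))
rect(box(255,335,175,285)&(P[...,2]>.06)&(P[...,2]<.2),'carton')
for n in L:
    t=L[n];Q=cloud(t['d'],t['K'],t['T']);m=(Q[...,2]>.28)&(Q[...,2]<.42)&(Q[...,0]>.2)&(Q[...,0]<.7)&(Q[...,1]<-.3)&(Q[...,1]>-.9)
    q=Q[m];print(n,'head',len(q),q.min(0).round(3),q.max(0).round(3),q.mean(0).round(3))
    np.save(n+'head.npy',q)
a=cv2.resize(L['top']['im'][170:270,450:560],None,fx=3.5,fy=3.5,interpolation=cv2.INTER_CUBIC)
b=cv2.resize(L['side']['im'][270:400,400:520],None,fx=2.7,fy=2.7,interpolation=cv2.INTER_CUBIC)
c=cv2.resize(L['side']['im'][200:320,270:390],None,fx=2.9,fy=2.9,interpolation=cv2.INTER_CUBIC)
o=np.zeros((360,800*1+270,3),np.uint8);o[:350,:385]=a;o[:351,385:385+324]=b;o[:348,709:709+348]=c
cv2.imwrite('pics/crop.png',cv2.resize(o,None,fx=.745,fy=.745)[...,::-1])
E
python3 m.py
```

```text
mat 3095 [0.45   0.3483 0.0034] med z 0.0034 rect mm ((449.9118957519531, 349.00872802734375), (162.40162658691406, 163.49302673339844), 13.384383201599121)
tape 585 [0.5656 0.0413 0.2007] med z 0.2013 rect mm ((565.6388549804688, 41.39537048339844), (98.38011932373047, 98.3118896484375), 40.589378356933594)
ring fit [0.56536936 0.04112134] 0.04397004021440166
carton 3447 [0.5834 0.0387 0.1108] med z 0.0891 rect mm ((588.949951171875, 40.80836486816406), (236.66360473632812, 128.84022521972656), 6.761495590209961)
top head 1424 [ 0.499 -0.535  0.282] [ 0.579 -0.422  0.377] [ 0.536 -0.474  0.346]
side head 3998 [ 0.497 -0.536  0.284] [ 0.581 -0.423  0.373] [ 0.525 -0.494  0.332]
```

View pics/crop.png

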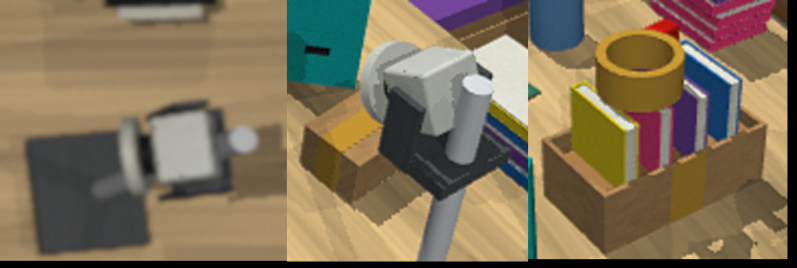

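```bash
cat > m2.py <<'E'
from h import *
t=np.load('top0.npz');P=cloud(t['d'],t['K'],t['T'])
def plane(q):
    for _ in range(4):
        c=q.mean(0);n=np.linalg.svd(q-c)[2][2];n*=np.sign(n[2]+1e-9);r=(q-c)@n;q=q[abs(r)<2.5*max(r.std(),.0005)]
    return c,n,r.std(),len(q)
q=P[215:236,513:527].reshape(-1,3);c,n,s,k=plane(q);print('top face',c.round(4),n.round(4),s,k,'tilt deg',np.degrees(np.arccos(n[2])))
h=n[:2]/np.hypot(*n[:2]);print('tilt azimuth of z',np.degrees(np.arctan2(n[1],n[0])))
a=np.concatenate([np.load('tophead.npy'),np.load('sidehead.npy')])
# ring light: farthest along +y
z=n
x=-np.array([h[0]*1,h[1],0]);x=x-z*(x@z);x/=np.linalg.norm(x);y=np.cross(z,x)
print('x',x,'y',y)
b=(a-c)@np.c_[x,y,z]
for lo in np.arange(-.08,.06,.006):
    m=(b[:,0]>=lo)&(b[:,0]<lo+.006)
    if m.sum()>5: print(round(lo,3),m.sum(),b[m].min(0).round(3),b[m].max(0).round(3))
# stand foot (dark) on the table
Q=P[205:280,450:545];f=(Q[...,2]>.008)&(Q[...,2]<.026);p=Q[f];print('foot',len(p),cv2.minAreaRect((p[:,:2]*1000).astype(np.float32)))
m=a[:,2]>.366;print('pole top',a[m].mean(0),m.sum())
E
python3 m2.py
```

```text
Traceback (most recent call last):
  File "m2.py", line 7, in <module>
    q=P[215:236,513:527].reshape(-1,3);c,n,s,k=plane(q);print('top face',c.round(4),n.round(4),s,k,'tilt deg',np.degrees(np.arccos(n[2])))
                                               ~~~~~^^^
  File "m2.py", line 5, in plane
    c=q.mean(0);n=np.linalg.svd(q-c)[2][2];n*=np.sign(n[2]+1e-9);r=(q-c)@n;q=q[abs(r)<2.5*max(r.std(),.0005)]
                  ~~~~~~~~~~~~~^^^^^
numpy.linalg.LinAlgError: SVD did not converge
```

```bash
sed -i 's/^def plane(q):/def plane(q):\n    q=q[~np.isnan(q[:,0])]/' m2.py; python3 m2.py
```

```text
top face [ 0.5387 -0.4684  0.3623] [-0.0333  0.4978  0.8666] 0.002113860412097831 289 tilt deg 29.928720014267313
tilt azimuth of z 93.82334398155645
x [ 0.05778838 -0.86471795  0.49892222] y [0.99777438 0.06668043 0.        ]
-0.05 133 [-0.049 -0.036 -0.052] [-0.044  0.032  0.012]
-0.044 405 [-0.044 -0.036 -0.05 ] [-0.038  0.032  0.011]
-0.038 281 [-0.038 -0.04  -0.071] [-0.032  0.038  0.008]
-0.032 85 [-0.032 -0.042 -0.072] [-0.026  0.038 -0.002]
-0.026 134 [-0.026 -0.042 -0.074] [-0.02   0.038  0.003]
-0.02 241 [-0.02  -0.042 -0.078] [-0.014  0.038  0.007]
-0.014 294 [-0.014 -0.042 -0.081] [-0.008  0.038  0.007]
-0.008 382 [-0.008 -0.042 -0.087] [-0.002  0.037  0.005]
-0.002 386 [-0.002 -0.042 -0.087] [0.004 0.037 0.006]
0.004 415 [ 0.004 -0.042 -0.09 ] [0.01  0.039 0.005]
0.01 482 [ 0.01  -0.041 -0.095] [0.016 0.039 0.005]
0.016 1240 [ 0.016 -0.041 -0.098] [0.022 0.04  0.006]
0.022 371 [ 0.022 -0.04  -0.092] [ 0.028  0.037 -0.002]
0.028 123 [ 0.028 -0.013 -0.083] [ 0.034  0.008 -0.011]
0.034 148 [ 0.034 -0.013 -0.055] [ 0.04   0.009 -0.006]
0.04 163 [ 0.04  -0.013 -0.046] [ 0.046  0.011 -0.01 ]
0.046 114 [ 0.046 -0.013 -0.032] [ 0.052  0.009 -0.013]
0.052 23 [ 0.052 -0.008 -0.024] [ 0.054  0.005 -0.017]
foot 1665 ((519.7587890625, -529.3300170898438), (213.03582763671875, 171.8812255859375), 80.40249633789062)
pole top [ 0.53788151 -0.49594728  0.36961679] 631
```

Candidates for pink: pink book in carton (side 325,262, under tape), the magenta box on the shelf (top 185,35), the magenta book stack (top 185,140). I choose the one under the tape in the carton. The crop confirms yellow, pink, purple, blue in order.

```bash
cat >> h.py <<'E'
def axes():
    s=bot.read_state(); return np.array(s['tool_pos']),R.from_rotvec(s['tcp_rot']).as_matrix()
def go(*tg):
    p,M=axes(); print('pos',p.round(4),'M',M.round(3).tolist())
    for t in tg: print(np.round(t,4),'-> cm',(100*M.T@(np.array(t)-p)).round(2))
E
python3 - <<'E'
from h import *
p,M=axes(); c=np.array([.5656,.0413]);w=c+.044*M[:2,1]
go([*w,.27],[*w,.167])
E
```

```text
pos [0.2944 0.6067 0.2   ] M [[-0.9, 0.437, -0.001], [0.437, 0.9, -0.002], [0.0, -0.002, -1.0]]
[0.5848 0.0809 0.27  ] -> cm [-49.08 -34.64  -6.94]
[0.5848 0.0809 0.167 ] -> cm [-49.08 -34.63   3.36]
```

>>> {"api": "step_arm", "payload": {"motion": [[5,0,0,-5,0],[5,-3,-2,-7,0],[5,-6.5,-4.5,-7,0],[5,-10,-7,-7,0],[5,-14,-10,-7,0],[5,-18,-12.7,-7,0],[5,-22,-15.5,-7,0],[5,-26,-18.3,-7,0],[5,-30,-21.2,-7,0],[5,-34,-24,-7,0],[5,-38,-26.8,-7,0],[5,-42,-29.6,-7,0],[5,-45,-31.8,-7,0],[5,-47.5,-33.5,-7,0],[5,-49.1,-34.6,-7,0],[5,-49.1,-34.6,-7,0],[5,-49.1,-34.6,-7,0],[5,-49.1,-34.6,-7,0]]}}

```text
time: 1.95
tool_pos: [0.5848, 0.0825, 0.2708]
tcp_rot: [-0.702, -3.061, -0.0]
wrist_force: [-0.4, -0.1, -0.8]
width: 0.588
grip_force: 0.0
```

Run:
```python
from h import *
p,M=axes()
im,d,K,T=cam('wrist');P=cloud(d,K,T);cv2.imwrite('pics/w1.png',im[...,::-1])
m=(P[...,2]>.19)&(P[...,2]<.21)&(P[...,0]>.45)&(P[...,0]<.68)&(abs(P[...,1]-.04)<.12)
q=P[m];print(len(q),q.min(0),q.max(0),'minenc',cv2.minEnclosingCircle((q[:,:2]*1000).astype(np.float32)))
c=q[:,:2].mean(0);print(c,np.median(q[:,2]))
go([.5848,.0809,.167])
```

```text
5960 [ 0.51697626 -0.00959209  0.19000055] [0.6159758  0.09011599 0.2041769 ] minenc ((566.5571899414062, 40.28619384765625), 50.01645278930664)
[0.56333823 0.04132406] 0.20134210637124833
pos [0.5848 0.0826 0.271 ] M [[-0.9, 0.436, -0.0], [0.436, 0.9, 0.0], [0.0, 0.0, -1.0]]
[0.5848 0.0809 0.167 ] -> cm [-0.08 -0.16 10.4 ]
```

View pics/w1.png

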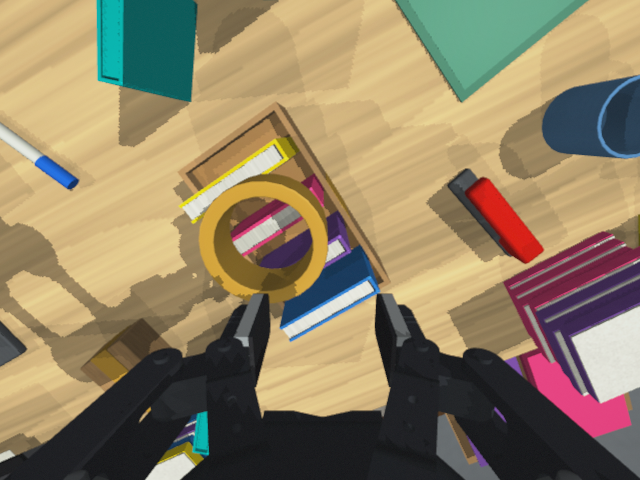

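>>> {"api": "step_arm", "payload": {"motion": [[5,-0.2,-0.2,3,0],[5,-0.2,-0.2,6,0],[5,-0.2,-0.2,9,0],[5,-0.2,-0.2,10.4,0],[5,-0.2,-0.2,10.4,0],[1,-0.2,-0.2,10.4,0],[0.8,-0.2,-0.2,10.4,0],[0.8,-0.2,-0.2,10.4,0],[0.8,-0.2,-0.2,10.4,0],[0.8,-0.2,-0.2,10.4,0],[0.8,-0.2,-0.2,10.4,0],[0.8,-0.2,-0.2,9.4,0],[0.8,-0.2,-0.2,7.4,0],[0.8,-0.2,-0.2,4.4,0],[0.8,-0.2,-0.2,0.4,0],[0.8,-0.2,-0.2,0.4,0],[0.8,-0.2,-0.2,0.4,0]], "force": 50}}

```text
time: 3.7
tool_pos: [0.587, 0.079, 0.2685]
tcp_rot: [0.703, 3.059, 0.001]
wrist_force: [0.2, 0.2, -2.8]
width: 0.102
grip_force: 38.9
```

Run:
```python
from h import *
p,M=axes();go([0,0,0]);print(bot.read_state()['wrist_force'])
im,d,K,T=cam('wrist');P=cloud(d,K,T);cv2.imwrite('pics/w2.png',im[...,::-1])
hsv=cv2.cvtColor(im,cv2.COLOR_RGB2HSV)
m=(hsv[...,0]>12)&(hsv[...,0]<25)&(hsv[...,1]>120)&(P[...,2]>.23)
q=P[m];q=q[abs(q[:,0]-.56)<.12];print(len(q),q.min(0),q.max(0));top=q[q[:,2]>np.percentile(q[:,2],50)];c=top.mean(0);print('plane n',np.linalg.svd(top-c)[2][2],c)
(x,y),r=cv2.minEnclosingCircle((q[:,:2]*1000).astype(np.float32));print(x,y,r)
print('go mat'); D=np.array([.45-x/1000,.349-y/1000]);go([*(p[:2]+D),p[2]])
```

```text
pos [0.587  0.079  0.2685] M [[-0.9, 0.437, 0.003], [0.437, 0.9, 0.0], [-0.002, 0.001, -1.0]]
[0 0 0] -> cm [ 49.42 -32.78  26.69]
[ 0.2455172   0.17259862 -2.80350872]
18545 [ 0.51695232 -0.00965554  0.25062511] [0.61082017 0.11155633 0.36936964]
plane n [-0.02923995 -0.03004634  0.99912073] [0.54919811 0.04827239 0.29938277]
575.533203125 54.68157958984375 66.93222045898438
go mat
pos [0.5858 0.0789 0.2665] M [[-0.9, 0.437, -0.001], [0.437, 0.9, 0.0], [0.001, -0.0, -1.0]]
[0.4614 0.3733 0.2685] -> cm [24.05 21.06 -0.19]
```

View pics/w2.png

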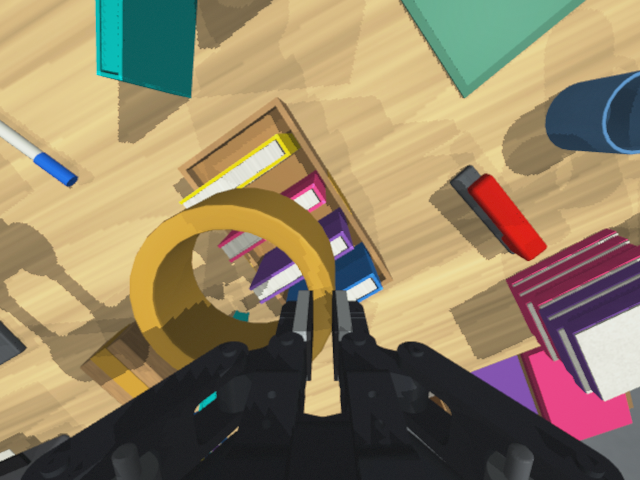

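>>> {"api": "step_arm", "payload": {"motion": [[0.8,2,2,0,0],[0.8,5,5,0,0],[0.8,8,8,0,0],[0.8,11,11,0,0],[0.8,14,14,0,0],[0.8,17,17,0,0],[0.8,20,20,0,0],[0.8,22.5,22,1,0],[0.8,24,22.75,4,0],[0.8,24,22.75,8,0],[0.8,24,22.75,12,0],[0.8,24,22.75,16,0],[0.8,24,22.75,20,0],[0.8,24,22.75,23,0],[0.8,24,22.75,24.4,0],[0.8,24,22.75,24.9,0],[0.8,24,22.75,24.9,0],[0.8,24,22.75,24.9,0]]}}

```text
time: 5.55
tool_pos: [0.4696, 0.3883, 0.0179]
tcp_rot: [-0.703, -3.062, 0.0]
wrist_force: [0.1, -1.2, -2.7]
width: 0.104
grip_force: 45.4
```

>>> {"api": "step_arm", "payload": {"motion": [[0.8,0,0,0.2,0],[0.8,0,0,0.2,0],[3,0,0,0.2,0],[4,0,0,0.2,0],[4,0,0,0.2,0],[4,0,0,0.2,0],[4,0,0,-3,0],[4,0,0,-7,0],[4,0,0,-12,0],[4,0,0,-17,0],[4,0,0,-22,0],[4,0,0,-24,0],[4,0,0,-24,0],[4,0,0,-24,0]]}}

```text
time: 6.95
tool_pos: [0.4696, 0.3883, 0.2577]
tcp_rot: [0.704, 3.062, 0.0]
wrist_force: [0.4, 0.3, -0.4]
width: 0.469
grip_force: 0.0
```

Run:
```python
from h import *
p,M=axes();go([0,0,0])
im,d,K,T=cam('top');P=cloud(d,K,T)
m=(P[...,2]>.04)&(P[...,2]<.06)&(abs(P[...,0]-.45)<.1)&(abs(P[...,1]-.35)<.1)
q=P[m];print(len(q),q.mean(0),cv2.minEnclosingCircle((q[:,:2]*1000).astype(np.float32)))
im,d,K,T=cam('wrist');P=cloud(d,K,T)
m=(P[...,2]>.04)&(P[...,2]<.06)&(abs(P[...,0]-.45)<.1)&(abs(P[...,1]-.35)<.1)
q=P[m];print(len(q),q.mean(0),cv2.minEnclosingCircle((q[:,:2]*1000).astype(np.float32)))
```

```text
pos [0.4696 0.3883 0.2577] M [[-0.9, 0.437, 0.0], [0.437, 0.9, 0.0], [-0.0, 0.0, -1.0]]
[0 0 0] -> cm [ 25.29 -55.44  25.77]
469 [0.4492293  0.35013655 0.05030564] ((449.6073303222656, 350.39044189453125), 50.60832977294922)
2627 [0.44849914 0.35044644 0.04990114] ((450.0062255859375, 350.2587585449219), 49.82741165161133)
```

>>> {"api": "step_arm", "payload": {"motion": [[4,-2,4.5,-4,0],[4,-4,9,-4,0],[4,-6,13.5,-4,0],[4,-8,18,-4,0],[4,-10,22.5,-4,0],[4,-12,27,-4,0],[4,-14,31.5,-4,0],[4,-16,36,-4,0],[4,-18,40.5,-4,0],[4,-20,45,-4,0],[4,-20,45,-4,0]]}}

```text
time: 8.15
tool_pos: [0.7727, 0.6446, 0.2599]
tcp_rot: [0.699, 3.04, 0.045]
wrist_force: [0.3, -0.0, 1.7]
width: 0.469
grip_force: 0.0
```

Run:
```python
from h import *
go([0,0,0]);print(bot.read_state()['q'].round(3))
```

```text
pos [0.7727 0.6446 0.2599] M [[-0.899, 0.436, 0.028], [0.437, 0.899, 0.023], [-0.015, 0.033, -0.999]]
[0 0 0] -> cm [ 41.73 -92.53  22.32]
[ 6.700e-01  1.033e+00  3.160e-01  1.000e-03  1.757e+00 -4.490e-01]
```

>>> {"api": "step_arm", "payload": {"motion": [[4,2,-4.5,0,0],[4,4,-9,0,0],[4,6,-13.5,0,0],[4,8,-18,0,0],[4,8,-18,0,0],[4,8,-18,0,0]]}}

```text
time: 8.75
tool_pos: [0.6187, 0.5149, 0.2621]
tcp_rot: [0.697, 3.035, 0.055]
wrist_force: [-0.3, 0.5, -0.3]
width: 0.467
grip_force: 0.0
```

Run:
```python
from h import *
go([0,0,0]);print(bot.read_state()['q'].round(3))
```

```text
pos [0.6187 0.5149 0.2621] M [[-0.899, 0.436, 0.034], [0.437, 0.899, 0.028], [-0.018, 0.041, -0.999]]
[0 0 0] -> cm [ 33.64 -74.32  22.59]
[ 6.620e-01  4.570e-01  1.238e+00  1.000e-03  1.402e+00 -4.570e-01]
```

Run:
```python
from h import *
go([.564,.038,.30])
```

```text
pos [0.6187 0.5149 0.2621] M [[-0.899, 0.436, 0.034], [0.437, 0.899, 0.028], [-0.018, 0.041, -0.999]]
[0.564 0.038 0.3  ] -> cm [-15.98 -45.11  -5.33]
```

>>> {"api": "step_arm", "payload": {"motion": [[3.6,-1.5,-4,-2,7],[3.6,-3,-8,-3,14],[3.6,-4.5,-12,-4,21],[3.6,-6,-16,-4,28],[3.6,-7.5,-20,-4.5,35],[3.6,-9,-24,-5,42],[3.6,-10.5,-28,-5,49],[3.6,-12,-32,-5,56],[3.6,-13.5,-36,-5.3,57.3],[3.6,-15,-41,-5.3,57.3],[3.6,-16,-45.1,-5.3,57.3],[3.6,-16,-45.1,-5.3,57.3],[3.6,-16,-45.1,-5.3,57.3],[3.6,-16,-45.1,-5.3,57.3]]}}

```text
time: 10.15
tool_pos: [0.5692, 0.0419, 0.298]
tcp_rot: [2.079, 2.343, 0.072]
wrist_force: [0.1, -0.4, -0.5]
width: 0.419
grip_force: 0.0
```

Run:
```python
from h import *
p,M=axes()
im,d,K,T=cam('wrist');P=cloud(d,K,T);cv2.imwrite('pics/w3.png',im[...,::-1])
m=(P[...,2]>.145)&(P[...,2]<.165)&(P[...,0]>.45)&(P[...,0]<.72)&(abs(P[...,1]-.04)<.12)
n,l,s,c=cv2.connectedComponentsWithStats(m.astype(np.uint8))
for i in range(1,n):
    if s[i,4]>150:
        q=P[l==i];col=np.median(im[l==i],0);print(s[i],c[i].round(),q.mean(0).round(4),col,cv2.minAreaRect((q[:,:2]*1000).astype(np.float32)))
m=(P[...,2]>.075)&(P[...,2]<.095)&(P[...,0]>.42)&(P[...,0]<.75)&(abs(P[...,1]-.04)<.12)
print('carton',cv2.minAreaRect((P[m][:,:2]*1000).astype(np.float32)))
print(np.degrees(np.arctan2(M[1,1],M[0,1])));go([.564,.038,.106])
```

```text
[ 397  169   30  104 2263] [411. 219.] [0.6629 0.0536 0.152 ] [194. 200. 203.] ((663.743896484375, 51.01138687133789), (20.83439826965332, 104.97522735595703), 6.951944828033447)
[ 301  170   22  105 2070] [312. 221.] [0.5645 0.0405 0.1523] [221. 217. 206.] ((564.8018798828125, 38.33213806152344), (19.996389389038086, 104.85978698730469), 7.035598278045654)
[ 350  172   25  104 2148] [362. 222.] [0.614  0.0451 0.1522] [214. 215. 203.] ((614.5537109375, 42.607948303222656), (20.277034759521484, 105.06502532958984), 6.981207370758057)
[ 248  174   27  105 2208] [261. 225.] [0.5155 0.0316 0.1522] [220. 217. 203.] ((515.5667724609375, 29.138416290283203), (20.282085418701172, 105.08209991455078), 6.9348344802856445)
carton ((590.0419311523438, 39.0921516418457), (236.72854614257812, 129.49205017089844), 6.821354389190674)
6.8090576401257925
pos [0.569  0.0422 0.2975] M [[-0.12, 0.992, 0.036], [0.992, 0.119, 0.028], [0.024, 0.039, -0.999]]
[0.564 0.038 0.106] -> cm [-0.82 -1.3  19.1 ]
```

View pics/w3.png

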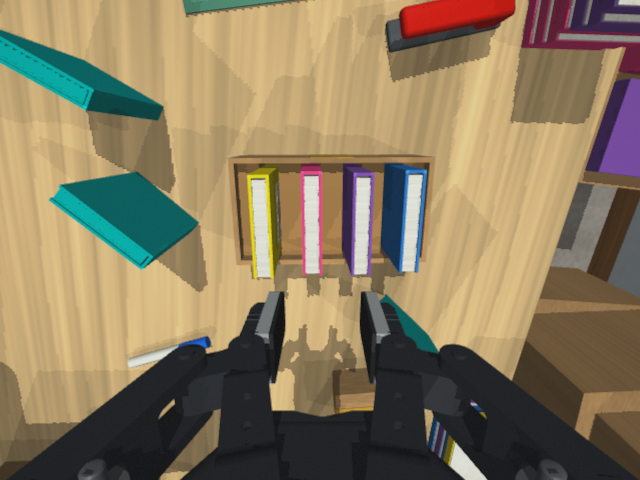

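>>> {"api": "step_arm", "payload": {"motion": [[3.6,-0.8,-1.1,3,0],[3.6,-0.8,-1.1,7,0],[3.6,-0.8,-1.1,11,0],[3.6,-0.8,-1.1,14,0],[3.6,-0.8,-1.1,16.5,0],[3.6,-0.8,-1.1,18.5,0],[3.6,-0.8,-1.1,19.1,0],[3.6,-0.8,-1.1,19.1,0],[3.6,-0.8,-1.1,19.1,0]]}}

```text
time: 11.1
tool_pos: [0.5657, 0.0379, 0.1059]
tcp_rot: [2.079, 2.344, 0.069]
wrist_force: [1.2, -0.0, -0.1]
width: 0.419
grip_force: 0.0
```

Run:
```python
from h import *
p,M=axes();s=bot.read_state();print(s['wrist_force'],s['q'].round(3));gp=p-.019*M[:,2];print(gp,'want .5648 .0383');go([.5655,.0388,.106])
```

```text
[ 1.23063504 -0.03482693 -0.06852327] [ 0.004  0.115  1.965  0.033  1.027 -0.132]
[0.56507348 0.03738854 0.12485739] want .5648 .0383
pos [0.5657 0.0379 0.1059] M [[-0.12, 0.992, 0.035], [0.992, 0.119, 0.028], [0.024, 0.038, -0.999]]
[0.5655 0.0388 0.106 ] -> cm [ 0.09 -0.01 -0.01]
```

Good. Close, then lift straight up.

>>> {"api": "step_arm", "payload": {"motion": [[1.6,0,0,0,0],[1.6,0,0,0,0],[1.6,0,0,0,0],[1.6,0,0,0,0],[1.6,0,0,0,0],[1.6,0,0,-0.7,0],[1.6,0,0.1,-1.7,0],[1.6,0.1,0.2,-3.5,0],[1.6,0.1,0.2,-6,0],[1.6,0.2,0.3,-9,0],[1.6,0.3,0.5,-12.5,0],[1.6,0.4,0.6,-16,0],[1.6,0.5,0.8,-20,0],[1.6,0.5,0.8,-20,0]], "force": 80}}

```text
time: 12.5
tool_pos: [0.5688, 0.0375, 0.3132]
tcp_rot: [2.074, 2.337, 0.08]
wrist_force: [-0.0, 0.1, -0.6]
width: 0.215
grip_force: 78.5
```

Run:
```python
from h import *
s=bot.read_state();print(s['q'].round(3))
t=np.array([.45*np.cos(-1.5),.45*np.sin(-1.5),.36]); a=np.array([.35,-.2,.36])
go(a,t)
```

```text
[ 0.004 -0.02   1.717  0.028  1.397 -0.119]
pos [0.5688 0.0375 0.3132] M [[-0.119, 0.992, 0.046], [0.993, 0.118, 0.028], [0.022, 0.049, -0.999]]
[ 0.35 -0.2   0.36] -> cm [-20.86 -24.27  -6.35]
[ 0.0318 -0.4489  0.36  ] -> cm [-41.77 -58.76  -8.51]
```

>>> {"api": "step_arm", "payload": {"motion": [[1.6,-2,-2.5,-2,4],[1.6,-5,-6,-4,11],[1.6,-8.5,-10,-6,18],[1.6,-12,-14,-6.3,25],[1.6,-15,-17.5,-6.3,32],[1.6,-18,-21,-6.3,39],[1.6,-21,-24.3,-6.3,46],[1.6,-23.5,-28.3,-6.5,53],[1.6,-26.2,-32.8,-6.8,60],[1.6,-28.8,-37.2,-7,67],[1.6,-31.3,-41.5,-7.4,74],[1.6,-34,-46,-7.7,81],[1.6,-36.5,-50,-8,88],[1.6,-39,-54,-8.2,93],[1.6,-41.8,-58.8,-8.5,93],[1.6,-41.8,-58.8,-8.5,93],[1.6,-41.8,-58.8,-8.5,93]]}}

```text
time: 14.2
tool_pos: [0.0275, -0.4492, 0.3574]
tcp_rot: [-3.11, -0.098, -0.054]
wrist_force: [-0.1, 0.1, -2.0]
width: 0.21
grip_force: 78.8
```

Run:
```python
from h import *
s=bot.read_state();print(s['q'].round(3),s['wrist_force'].round(2));p,M=axes()
az=-1.505;o=np.array([np.cos(az),np.sin(az),0]);go(p+.1*o,p+np.array([0,0,.1]),p+[0,-.6,0])
im,d,K,T=cam('side');cv2.imwrite('pics/s4.png',im[...,::-1])
```

```text
[-1.593 -0.208  1.808  0.033  1.573 -0.086] [-0.12  0.05 -1.97]
pos [ 0.0275 -0.4492  0.3574] M [[0.997, 0.064, 0.034], [0.063, -0.998, 0.03], [0.036, -0.028, -0.999]]
[ 0.034  -0.5489  0.3574] -> cm [ 0.03 10.   -0.28]
[ 0.0275 -0.4492  0.4574] -> cm [ 0.36 -0.28 -9.99]
[ 0.0275 -1.0492  0.3574] -> cm [-3.75 59.85 -1.82]
```

View pics/s4.png

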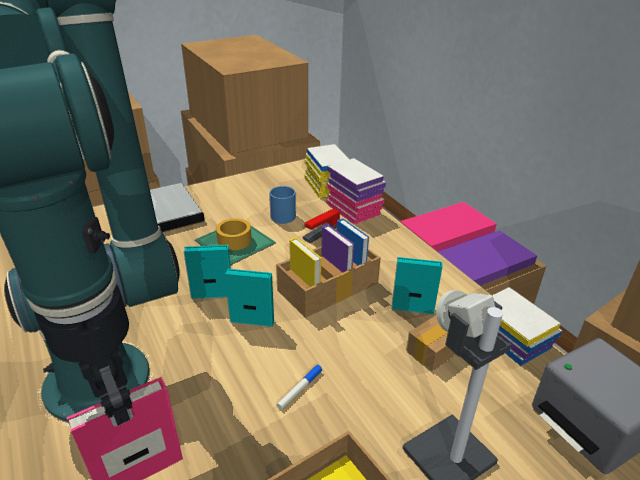

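Run:
```python
from h import *
t=np.load('top0.npz');P=cloud(t['d'],t['K'],t['T'])
for y0 in np.arange(-.45,-1.3,-.1):
    m=(abs(P[...,0]-.05)<.2)&(P[...,1]<y0)&(P[...,1]>y0-.1);print(round(y0,2),m.sum(),np.nanmax(P[m][:,2]) if m.any() else None)
```

```text
-0.45 5980 0.1648494939369447
-0.55 4893 0.16478867653764095
-0.65 3823 0.16686200752718783
-0.75 0 None
-0.85 0 None
-0.95 0 None
-1.05 5753 -0.28802270512832284
-1.15 22 -0.4110408195686086
-1.25 0 None
```

>>> {"api": "step_arm", "payload": {"motion": [[1.6,0,3,-2,0],[1.6,0,7,-4,0],[1.6,0,12,-4,0],[1.6,0,17,-4,0],[1.6,0,21,-4,0],[1.6,0,22,-4,0],[1.6,0,22,-4,0]]}}

```text
time: 14.95
tool_pos: [0.0443, -0.6696, 0.3911]
tcp_rot: [-3.109, -0.108, -0.054]
wrist_force: [-0.7, -0.4, -2.1]
width: 0.21
grip_force: 79.3
```

>>> {"api": "step_arm", "payload": {"motion": [[1.6,0,4,0,0],[1.6,0,9,0,0],[1.6,0,14,0,0],[1.6,0,19,0,0],[1.6,0,23,0,0],[1.6,0,27,0,0],[1.6,0,31,0,0],[1.6,0,34,0,0],[1.6,0,37,0,0],[1.6,0,40,0,0],[1.6,0,43,0,0],[1.6,0,43,0,0]]}}

```text
time: 16.15
tool_pos: [0.0639, -0.968, 0.3308]
tcp_rot: [3.12, 0.103, 0.056]
wrist_force: [-0.6, -0.1, -1.6]
width: 0.211
grip_force: 80.7
```

Run:
```python
from h import *
s=bot.read_state();print(s['q'].round(3),s['wrist_force'].round(2));go([0,0,0])
```

```text
[-1.545  0.963  0.311  0.037  1.848 -0.029] [-0.59 -0.14 -1.64]
pos [ 0.0639 -0.968   0.3308] M [[0.997, 0.066, 0.036], [0.066, -0.998, -0.018], [0.035, 0.021, -0.999]]
[0 0 0] -> cm [ -1.13 -97.67  31.07]
```

>>> {"api": "step_arm", "payload": {"motion": [[1.6,0,40,-10,0],[1.6,0,40,-10,0],[1.6,0,40,-10,0],[1.6,0,40,-10,0],[1.6,0,40,-10,0],[1.6,0,40,-10,0]]}}

```text
time: 16.75
tool_pos: [0.0665, -0.9983, 0.2987]
tcp_rot: [3.079, 0.1, 0.058]
wrist_force: [0.8, 0.4, -1.6]
width: 0.215
grip_force: 80.7
```

Run:
```python
from h import *
s=bot.read_state();print(s['q'].round(3),s['wrist_force'].round(2));go([0,0,0])
```

```text
[-1.543  0.997  0.312  0.038  1.773 -0.029] [ 0.83  0.44 -1.56]
pos [ 0.0665 -0.9983  0.2987] M [[0.997, 0.064, 0.039], [0.066, -0.996, -0.059], [0.035, 0.061, -0.997]]
[0 0 0] -> cm [  -1.09 -101.7    23.64]
```

>>> {"api": "step_arm", "payload": {"motion": [[1.6,0,60,0,0],[1.6,0,60,0,0],[1.6,0,60,0,0]]}}

```text
time: 17.05
tool_pos: [0.0697, -1.0302, 0.2615]
tcp_rot: [3.036, 0.098, 0.059]
wrist_force: [-0.7, -0.2, -2.4]
width: 0.211
grip_force: 80.7
```

>>> {"api": "step_arm", "payload": {"motion": [[1.6,0,60,0,0],[1.6,0,60,0,0],[1.6,0,60,0,0]]}}

```text
time: 17.35
tool_pos: [0.0723, -1.0577, 0.2336]
tcp_rot: [2.992, 0.095, 0.061]
wrist_force: [0.2, 0.5, -1.0]
width: 0.216
grip_force: 80.7
```

>>> {"api": "step_arm", "payload": {"motion": [[1.6,0,60,0,0],[1.6,0,60,0,0],[1.6,0,60,0,0]]}}

```text
time: 17.65
tool_pos: [0.0744, -1.0821, 0.2159]
tcp_rot: [2.945, 0.092, 0.062]
wrist_force: [-0.4, 0.2, -0.5]
width: 0.21
grip_force: 80.7
```

Run:
```python
from h import *
s=bot.read_state();print(s['q'].round(3),s['wrist_force'].round(2));go([0,0,0])
```

```text
[-1.54   1.086  0.312  0.042  1.549 -0.028] [-0.37  0.22 -0.48]
pos [ 0.0744 -1.0821  0.2159] M [[0.997, 0.058, 0.048], [0.066, -0.979, -0.191], [0.036, 0.194, -0.98]]
[0 0 0] -> cm [-1.0400e+00 -1.1059e+02  1.0000e-01]
```

>>> {"api": "step_arm", "payload": {"motion": [[1.6,0,60,0,0],[1.6,0,60,0,0],[1.6,0,60,0,0]]}}

```text
time: 17.95
tool_pos: [0.076, -1.1037, 0.2061]
tcp_rot: [2.899, 0.09, 0.063]
wrist_force: [-0.2, 0.5, -1.7]
width: 0.207
grip_force: 80.7
```

>>> {"api": "step_arm", "payload": {"motion": [[1.6,0,60,0,0],[1.6,0,60,0,0],[1.6,0,60,0,0]]}}

```text
time: 18.25
tool_pos: [0.0772, -1.1231, 0.2036]
tcp_rot: [2.852, 0.087, 0.065]
wrist_force: [-0.0, 0.3, -1.5]
width: 0.213
grip_force: 80.7
```

>>> {"api": "step_arm", "payload": {"motion": [[1.6,0,60,0,0],[1.6,0,60,0,0],[1.6,0,60,0,0]]}}

```text
time: 18.55
tool_pos: [0.0781, -1.1402, 0.208]
tcp_rot: [2.805, 0.084, 0.066]
wrist_force: [0.4, 0.7, -1.9]
width: 0.211
grip_force: 80.7
```

>>> {"api": "step_arm", "payload": {"motion": [[1.6,0,60,0,0],[1.6,0,60,0,0],[1.6,0,60,0,0]]}}

```text
time: 18.85
tool_pos: [0.0787, -1.1554, 0.2185]
tcp_rot: [2.758, 0.082, 0.067]
wrist_force: [-0.1, 0.2, -1.4]
width: 0.212
grip_force: 80.7
```

Run:
```python
from h import *
s=bot.read_state();print(s['q'].round(3),s['wrist_force'].round(2));go([0,0,0])
```

```text
[-1.539  1.103  0.312  0.047  1.345 -0.03 ] [-0.05  0.22 -1.44]
pos [ 0.0787 -1.1554  0.2185] M [[0.997, 0.048, 0.058], [0.066, -0.926, -0.371], [0.036, 0.373, -0.927]]
[0 0 0] -> cm [  -0.99 -115.58  -23.02]
```

>>> {"api": "step_arm", "payload": {"motion": [[1.6,0,60,0,0],[1.6,0,60,0,0],[1.6,0,60,0,0]]}}

```text
time: 19.15
tool_pos: [0.0789, -1.1687, 0.2345]
tcp_rot: [2.712, 0.079, 0.068]
wrist_force: [-0.2, 0.0, -2.5]
width: 0.21
grip_force: 80.7
```

>>> {"api": "step_arm", "payload": {"motion": [[1.6,0,60,0,0],[1.6,0,60,0,0],[1.6,0,60,0,0]]}}

```text
time: 19.45
tool_pos: [0.0788, -1.1801, 0.2554]
tcp_rot: [2.665, 0.077, 0.069]
wrist_force: [-0.2, -0.2, -1.2]
width: 0.215
grip_force: 80.7
```

>>> {"api": "step_arm", "payload": {"motion": [[1.6,0,60,0,0],[1.6,0,60,0,0],[1.6,0,60,0,0]]}}

```text
time: 19.75
tool_pos: [0.0785, -1.19, 0.2808]
tcp_rot: [2.618, 0.074, 0.07]
wrist_force: [-0.5, 0.3, -2.1]
width: 0.21
grip_force: 80.7
```

Run:
```python
from h import *
s=bot.read_state();print(s['q'].round(3),s['wrist_force'].round(2));go([.07,-1.0,.33],[.05,-.5,.36],[.3,-.32,.38])
x=np.array([.0578,-.8647,.4989]);y=np.array([.9978,.0667,0]);z=np.cross(x,y);p,M=axes()
B=np.c_[M[:,1],M[:,0],-M[:,2]]; print('err deg x,z',np.degrees(np.arccos(B[:,0]@x)),np.degrees(np.arccos(B[:,2]@z)),z)
im,d,K,T=cam('side');cv2.imwrite('pics/s5.png',im[...,::-1])
```

```text
[-1.541  1.065  0.312  0.052  1.244 -0.031] [-0.46  0.28 -2.13]
pos [ 0.0785 -1.19    0.2808] M [[0.997, 0.04, 0.064], [0.066, -0.866, -0.496], [0.036, 0.499, -0.866]]
[ 0.07 -1.    0.33] -> cm [  0.59 -14.03 -13.73]
[ 0.05 -0.5   0.36] -> cm [  2.01 -55.89 -41.27]
[ 0.3  -0.32  0.38] -> cm [ 28.2  -69.49 -50.33]
err deg x,z 1.126328552580737 1.7643102225941543 [-0.03327663  0.49780242  0.86665292]
```

Run:
```python
from h import *
go([.08,-1.05,.38],[.08,-.55,.38],[.33,-.33,.38],[.522,-.269,.248])
```

```text
pos [ 0.0784 -1.19    0.2828] M [[0.997, 0.039, 0.064], [0.066, -0.865, -0.498], [0.036, 0.5, -0.865]]
[ 0.08 -1.05  0.38] -> cm [  1.43  -7.24 -15.36]
[ 0.08 -0.55  0.38] -> cm [  4.74 -50.48 -40.24]
[ 0.33 -0.33  0.38] -> cm [ 31.13 -68.52 -49.59]
[ 0.522 -0.269  0.248] -> cm [ 50.2  -79.64 -39.97]
```

>>> {"api": "step_arm", "payload": {"motion": [[1.6,0.2,-2,-4,0],[1.6,0.5,-4,-8,0],[1.6,1,-6,-12,0],[1.6,1.4,-8,-15.4,0],[1.6,1.7,-12,-18,0],[1.6,2,-16.2,-20.5,0],[1.6,2.4,-20.5,-23,0],[1.6,2.7,-24.8,-25.5,0],[1.6,3,-29,-28,0],[1.6,3.4,-33.2,-30.4,0],[1.6,3.7,-37.5,-32.8,0],[1.6,4,-41.8,-35.3,0],[1.6,4.4,-46,-37.8,0],[1.6,4.7,-49,-39.4,0],[1.6,4.7,-50.5,-40.2,0],[1.6,4.7,-50.5,-40.2,0]]}}

```text
time: 21.4
tool_pos: [0.0798, -0.5482, 0.3797]
tcp_rot: [2.616, 0.075, 0.071]
wrist_force: [0.8, 1.0, -1.8]
width: 0.207
grip_force: 80.7
```

Run:
```python
from h import *
s=bot.read_state();print(s['q'].round(3));go([.33,-.33,.38],[.522,-.269,.248])
```

```text
[-1.487 -0.407  2.002  0.026  1.021  0.019]
pos [ 0.0798 -0.5482  0.3797] M [[0.997, 0.04, 0.064], [0.067, -0.865, -0.498], [0.036, 0.501, -0.865]]
[ 0.33 -0.33  0.38] -> cm [ 26.41 -17.86  -9.28]
[ 0.522 -0.269  0.248] -> cm [ 45.48 -28.98   0.34]
```

>>> {"api": "step_arm", "payload": {"motion": [[1.6,2,-1.4,-0.7,0],[1.6,5,-3.4,-1.8,0],[1.6,8,-5.4,-2.8,0],[1.6,11,-7.4,-3.9,0],[1.6,14,-9.5,-4.9,0],[1.6,17,-11.5,-6,0],[1.6,20,-13.5,-7,0],[1.6,23,-15.6,-8.1,0],[1.6,25,-17,-8.8,0],[1.6,26.4,-17.9,-9.3,0],[1.6,26.4,-17.9,-9.3,0],[1.6,26.4,-17.9,-9.3,0]]}}

```text
time: 22.6
tool_pos: [0.3306, -0.3318, 0.3792]
tcp_rot: [2.619, 0.076, 0.071]
wrist_force: [-0.1, -0.4, -1.7]
width: 0.216
grip_force: 80.8
```

Run:
```python
from h import *
s=bot.read_state();print(s['q'].round(3));go([.522,-.269,.248])
```

```text
[-0.515 -0.463  2.037 -0.432  1.262  1.067]
pos [ 0.3306 -0.3318  0.3792] M [[0.997, 0.041, 0.065], [0.068, -0.866, -0.495], [0.036, 0.498, -0.866]]
[ 0.522 -0.269  0.248] -> cm [ 19.04 -11.2    9.49]
```

>>> {"api": "step_arm", "payload": {"motion": [[1.6,1,-2,0,0],[1.6,2,-5,0,0],[1.6,4,-8,0.5,0],[1.6,7,-10.5,1.5,0],[1.6,10,-11.2,3,0],[1.6,13,-11.2,5,0],[1.6,16,-11.2,7,0],[1.6,18,-11.2,8.5,0],[1.6,19,-11.2,9.5,0],[1.6,19,-11.2,9.5,0],[1.6,19,-11.2,9.5,0],[1.6,19,-11.2,9.5,0]]}}

```text
time: 23.8
tool_pos: [0.5205, -0.2696, 0.2488]
tcp_rot: [2.619, 0.073, 0.072]
wrist_force: [0.2, 0.1, -2.3]
width: 0.217
grip_force: 80.7
```

```bash
cat > chk.py <<'E'
from h import *
from m2 import plane
x=np.array([.0578,-.8647,.4989]);y=np.array([.9978,.0667,0]);z=np.cross(x,y);vp=np.array([.524,-.282,.2255])
p,M=axes();B=np.c_[M[:,1],M[:,0],-M[:,2]];print('nominal err deg',np.degrees(np.arccos(B[:,0]@x)),np.degrees(np.arccos(B[:,2]@z)),'pos',p+.026*M[:,2]-vp)
s=bot.read_state();print(s['q'].round(3),s['wrist_force'],s['grip_force'])
im,d,K,T=cam('side');P=cloud(d,K,T);cv2.imwrite('pics/s6.png',im[...,::-1])
hsv=cv2.cvtColor(im,cv2.COLOR_RGB2HSV)
near=(np.linalg.norm(P-vp,axis=2)<.12);pink=near&(hsv[...,0]>155)&(hsv[...,0]<178)&(hsv[...,1]>110)
q=P[pink];c,n,r,k=plane(q);n*=np.sign(n@x)
print('cover',k,r,n.round(3),'ang to x',np.degrees(np.arccos(n@x)))
on=near&(abs((P-c)@n)<.005);e=((P[on]-vp)@np.c_[x,y,z]);rr=cv2.minAreaRect((e[:,1:]*1000).astype(np.float32));print('in cam frame: x med',np.median(e[:,0]),'(want .010) yz rect',rr)
E
python3 chk.py | grep -v '^top\|^-0\|^0\|^foot\|^pole\|^x\|^tilt'
```

```text
nominal err deg 1.199735421617249 1.8040147686615138 pos [-0.00186616 -0.00045058  0.00078589]
[-0.214 -0.063  1.968 -0.553  1.112  1.52 ] [ 0.1692321   0.09814007 -2.33249094] 80.6527054309845
cover 2681 0.001422307356378235 [ 0.041 -0.873  0.487] ang to x 1.3509260595261476
in cam frame: x med 0.009069753344328805 (want .010) yz rect ((-2.3072280883789062, 20.399017333984375), (109.3766860961914, 191.91244506835938), 0.4249744713306427)
```

View pics/s6.png

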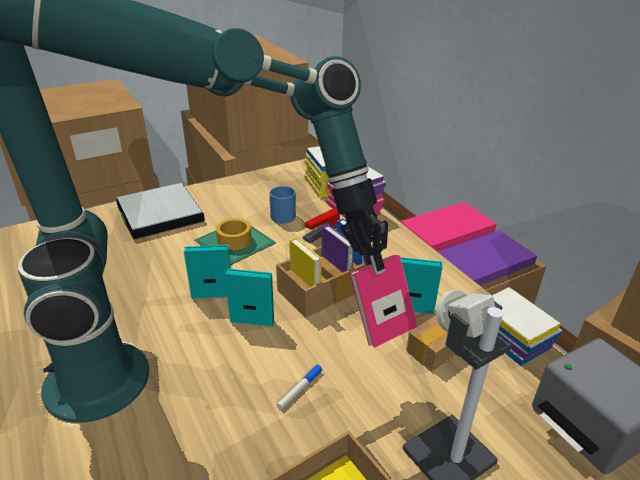

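```bash
python3 -c "
from workcell import bot
print(bot.finish_job())"
```

```text
the job is handed in; nothing more can be done
None
```

The job is handed in, with no verdict returned: the tape roll lies flat and let go, about 1 mm from the mat's centre, and the gripper is holding the pink notebook still at the view point. By my measurements it is about 2 mm off and within 2° of square to the lens, label to the lens and right way up. To tilt the tool I had to over-reach the arm repeatedly, because the move command only turns it about its own axis.

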